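# Unlock the vial feed slide and run it to its end stop

### The job

The carriage of the vial feed slide is locked part-way along its guide rods. Press the round red lock button on the carriage with your fingertips and, keeping it held down the whole way, slide the carriage along the rods until it rests against the end stop at the sampling-needle end; only then let the button spring back up so that the carriage is locked there, and move clear. This is fingertip work, nothing is to be picked up: do not touch the vials standing in the carriage, and leave the other things on the worktop where they are.

Things in the scene. Friction and masses are not known exactly. Their poses are not given: they have to be found in the camera images.
- feed_slide: the vial feed slide, fixed: grey base 84 mm deep (x), 330 mm long (y), two guide rods between end blocks 50 mm high, notched index bar along the front. Origin: centre of its underside on the worktop. Its own -y axis (to the robot's right, give or take its small yaw) points along the rods to the end stop
- needle_tip (a point): tip of the fixed sampling needle at the end-stop end, 120 mm above the worktop, at x = 0, y = -118 mm of the feed slide. It hangs from a black arm (143 to 157 mm high, 16 mm wide) that reaches back to a post at x = 35 mm, 162 mm high; keep clear of them
- carriage: the blue carriage (58 mm wide, 150 mm long, 22 mm high); origin at its centre, 30 mm above the worktop, axes as the feed slide's. In the feed slide's frame its origin is at x = 0 and y from +60 mm down to -60 mm, where it meets the end stop; it starts at y = 20 to 60 mm. Free it slides with 1 to 2 N; locked it cannot move. Lock notches are 10 mm apart, the last at the end stop; the pin springs into any it meets when the button is up
- lock_button (a joint): travel of the spring lock button, m: 0 up, 0.008 fully down (2.5 N starts it, 6 N holds it fully down). Beyond 0.006 the pin is clear of the notches and the carriage free. 0 means locked; it may start near 0.005, where the pin rests on a tooth between two notches
- button_cap: the round red button cap, 27 mm across; origin on its axis, 14 mm below its top face; z up, x and y as the feed slide's
- button_top (a point): centre of the cap's top face, 76 mm above the worktop when up, 68 mm when down; rides with the carriage, 50 mm from its centre to the slide's +y. Housing round it: top 62 mm high, 50 mm deep. On its needle side stands a thumb plate (50 mm wide, 9 mm thick, top 97 mm high), face 20 mm from the button's axis: a finger holding the button down pushes the carriage by this plate or by friction
- vial_rack: white rack fixed on the carriage, 50 mm wide, 94 mm long, top 69 mm above the worktop; its centre is 77 mm from the button towards the needle end. Origin: centre of its underside. Its three holes hold the vials
- vial_a_mid (a point): centre of a loose amber screw vial with blue cap and white label, 24 mm across, 73 mm tall, standing upright in the rack (cap top 114 mm above the worktop); leave it standing
- vial_b_mid (a point): centre of a loose amber screw vial with blue cap and red label, 24 mm across, 73 mm tall, standing upright in the rack (cap top 114 mm above the worktop); leave it standing
- vial_c_mid (a point): centre of a loose amber screw vial with blue cap and yellow label, 24 mm across, 73 mm tall, standing upright in the rack (cap top 114 mm above the worktop); leave it standing
- amber: bystander: amber glass bottle, 92 mm across, 202 mm tall; origin at its underside; leave it alone
- timer: bystander: grey bench timer, 71x77x50 mm; origin at its underside; leave it alone
- tape: bystander: roll of tape lying flat, 98 mm across, 25 mm high; origin at its underside; leave it alone
- book: bystander: closed notebook, 210x152x13 mm; origin at its underside; leave it alone
- pen: bystander: blue marker lying on the notebook, 135 mm long; origin at its underside; leave it alone
- jar: bystander: small white reagent jar with red lid, 44 mm across, 94 mm tall; origin at its underside; leave it alone
- cup: bystander: small clear beaker, 59 mm across, 64 mm tall; origin at its underside; leave it alone
- dish: bystander: clear petri dish, 60 mm across, 12 mm high; origin at its underside; leave it alone

How it is judged (in metres and radians):
On the way, in this order (a step that is already met when the one before it is completed fails the run):
1. the fingertips press the lock button down while the carriage is still where it was locked (contact force between the fingers and button_cap above 1 N and value of joint lock_button above 0.005 m and y of carriage in the frame of feed_slide above 0.01 m), for 0.1 s.
2. the carriage is against its end stop with the lock button still held down by the fingers (contact force between the fingers and button_cap above 1 N and value of joint lock_button above 0.004 m and y of carriage in the frame of feed_slide below -0.057 m), for 0.1 s.
At the end, for the whole second after the job is handed in: the carriage rests against the end stop at the needle end (within 3 mm), the lock button is back up (within 2 mm) with its pin in the last notch, nothing moves, and all three vials stand upright and seated in the rack (y of carriage in the frame of feed_slide below -0.057 m and value of joint lock_button below 0.002 m and linear speed of carriage below 0.005 m/s and angle between each of vial_a_mid, vial_b_mid, vial_c_mid's own z axis and vertical below 0.2 rad and z of vial_a_mid in the frame of vial_rack between 0.03 and 0.043 m and z of vial_b_mid in the frame of vial_rack between 0.03 and 0.043 m and z of vial_c_mid in the frame of vial_rack between 0.03 and 0.043 m); the robot touches nothing.
It fails at once if the lock button was let up on the way, so that the pin caught in a notch short of the end stop (y of carriage in the frame of feed_slide between -0.0545 and 0.0145 m and value of joint lock_button below 0.003 m).
It fails at once if a vial was touched by the robot (contact force between any of the fingers, the arm and vial_a above 0.5 N or contact force between any of the fingers, the arm and vial_b above 0.5 N or contact force between any of the fingers, the arm and vial_c above 0.5 N).
It fails at once if a vial was lifted or tipped out of its place (angle between any of vial_a_mid, vial_b_mid, vial_c_mid's own z axis and vertical above 0.35 rad or z of any of vial_a_mid, vial_b_mid, vial_c_mid in the frame of vial_rack above 0.05 m).
It fails at once if something else on the worktop was shifted by more than 20 mm (distance of any of amber, timer, tape, book, pen, jar, cup, dish from where it was at the start of the episode above 0.02 m).
It also fails if it takes over 35 s, if anything falls off the work surface, if the arm or the gripper's body presses on something with over 40 N, if the wrist force passes 120 N, or if a joint passes its speed limit or range.

### The arm

A 7-joint arm with a two-finger parallel gripper is mounted at the origin on a cart in front of the work surface, level with it; the furniture and walls round the work are solid. World frame = base frame: x ahead of the robot, y to its left, z up, the work surface at z = 0. Lengths are in m, angles in degrees, forces in N, time in s.
With the tool pointing down it reaches from about 0.425 to 0.95 m from the base axis. Payload 16.7 kg.
Tool frame: the origin (TCP) lies midway between the tips of the shut fingers; the grasp point (between the pads) lies 19 mm behind it; z points along the fingers, y is the line along which they close (so a half turn about z gives the same grasp; the last joint's range is limited). The gripper opens to 94 mm and grips with 3 to 60 N. Pads are 16 mm wide; open, the fingers measure 119 mm over their backs; the gripper's body (75 mm by 177 mm) begins 78 mm behind the grasp point.
Start: joints at [-78.81, 24.414, 4.234, 92.017, -1.954, 63.644, -3.845], TCP at [0.228, 0.635, 0.205] pointing down, gripper open.
Joint ranges: [-163.25, 163.25], [-28.42, 122.38], [-70.27, 78.77], [12.13, 141.07], [-58.53, 238.53], [9.26, 117.41], [-156.51, 156.51]. Speed limits (degrees/s): [108.29, 108.29, 136.94, 136.94, 172.46, 172.46, 172.46].

### API

Orientations are given as [roll, pitch, yaw] about the fixed x, y, z axes, in that order (R = Rz(yaw) Ry(pitch) Rx(roll)).
In Python, from rig import env, imaging gives the robot as it stands.
- The arm moves only by the tool send_rows, never from a script. Its argument "motion" is text: rows parted by semicolons, each of 6 numbers parted by spaces: the shift along the tool's x, y, z in units of 0.04 m (1.0 is 0.04 m), then the turn, a rotation vector about the tool's x, y, z in units of 5 degrees (1.0 is 5 degrees). A call has 1 to 12 rows; each row shifts and turns the commanded pose from where the row before left it, along the tool's axes as they then stand; what a row does not reach is not made up. A row lasts 1/12 s, in which the tool goes at most 41.7 mm and 7.16 degrees, less where a joint would pass 70% of its speed; a pose out of reach is approached as far as the arm can. A call with a number of a shift or a turn outside -1 to 1 is refused whole. A call with a gripper value outside its range is refused whole. "claw" is the opening in per cent of the stroke, from 0 (shut) to 100 (fully open), set as the call begins (left out, the last holds). The fingers move at their own pace and stop on an object; "grip_force" is the grip in N (left out, the last holds). Time passes only in rows, so rows that do not move let the fingers close. It gives the time, the measured TCP pose, the force, the opening and the grip force at its end, in the units of the state.
- env.read_state(): the state, without advancing time (a new reading comes with each control period).
- imaging.read_camera(name): name is "scene" or "top"; returns a dict with "image" (480x640x3 uint8, red, green, blue), "range_z" (480x640 float32, m along the optical axis (not along the pixel's ray), 0 where there is no reading), "K" (3x3 intrinsics, pixels), "R" (3x3) and "t" (3): a world point X has camera coordinates R X + t. Camera axes: x right, y down, z forward; pixel columns grow to the right and rows downward; lengths in m; the calibration is good to about 2 mm. A picture is of the moment at which its call begins.
- env.job_done(): hands the job in; it is judged then, once.
The state is a dict: "time_s": time; "joint_pos": joint angles; "dq": joint speeds; "tau": joint torques, N m; "eef_pos": TCP position; "tool_rot": TCP orientation; "ft_force": force on the tool from outside, world axes, zero at the start; "moment": the same for the moment, N m; "gripper_width": finger opening in m; "grasp_force": force on a finger pad.
Only numpy, scipy, OpenCV 4.12 (cv2) and the standard library are available. Lean on these libraries where they do the work, as an engineer would, in place of code of your own. Each camera call takes 0.05 s, during which the arm holds its last target. There are 200 camera calls.

## Working session

There is one attempt and no reset: what is moved stays moved. The work goes in short steps, Python scripts to look and compute and a tool call to move; the robot and the scene stay as the last step left them, time stands still between calls to the robot, and variables do not carry over. Pictures are saved under pics/ and viewed, at most 10 in all, crops included, and the job is handed in when it is done.

Besides the shell and the picture viewer there is one more tool, called after "Emit:" by a JSON object that holds its "op" and its "data". send_rows: Moves the arm, as the interface text tells. Its arguments: {"type":"object","properties":{"motion":{"type":"string"},"claw":{"type":"number"},"grip_force":{"type":"number"}},"required":["motion"]}

```bash
mkdir -p pics; python3 - <<'E'
from rig import env, imaging
import cv2,numpy as np
for n in("scene","top"):
    c=imaging.read_camera(n); cv2.imwrite(f"pics/{n}0.png",c["image"][:,:,::-1]); np.savez(f"{n}0.npz",**c)
    print(n,c["K"].tolist(),c["R"].round(3).tolist(),c["t"])
print(env.read_state())
E
```

```text
scene [[540.1498836906724, 0.0, 331.12322152190285], [0.0, 540.1498836906724, 239.3993513440856], [0.0, 0.0, 1.0]] [[-0.281, -0.959, 0.021], [-0.442, 0.111, -0.89], [0.852, -0.259, -0.455]] [0.12812959 0.30632547 0.68135998]
top [[608.5700933981896, 0.0, 329.9829087685341], [0.0, 608.5700933981896, 241.27470288380013], [0.0, 0.0, 1.0]] [[0.019, -1.0, 0.009], [-0.989, -0.02, -0.144], [0.144, -0.007, -0.99]] [-0.00289102  0.53096047  1.2532342 ]
{'time_s': 0.1, 'joint_pos': array([-78.81045675,  24.44527294,   4.23360377,  92.04913691,
        -1.95543397,  63.64247878,  -3.84293454]), 'dq': array([ 0.00731279, -0.07213117,  0.04012457, -0.08617282,  0.04289573,
       -0.04549609, -0.01327886]), 'tau': array([ 7.73894659e-03, -9.37456012e+01,  3.67686577e+00, -4.55044019e+01,
       -4.85264836e-02,  1.67991937e-02,  6.26141127e-05]), 'eef_pos': array([0.22805856, 0.63488521, 0.20485166]), 'tool_rot': array([-1.79935447e+02,  3.87910135e-03,  1.60241830e+02]), 'ft_force': array([ 0.36624498, -0.35156019, -0.20152703]), 'moment': array([-0.01683527,  0.01664121,  0.01526168]), 'grasp_force': 0.0, 'gripper_width': 0.09444194967564627}
```

View pics/top0.png

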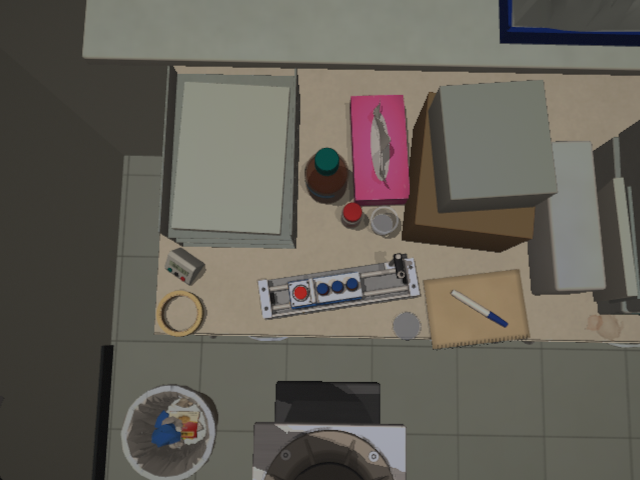

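View pics/scene0.png

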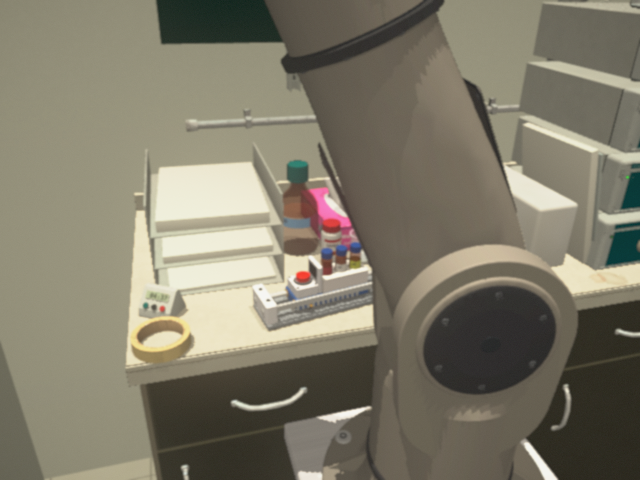

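Top view: red button at about (301,293), vials at (323–352,288), slide end blocks at (265,298) and (413,277), needle post near (400,262), jar (352,214), beaker (384,222). The scene view agrees; the needle end is hidden by the arm.

```bash
cat > h.py <<'E'
import numpy as np,cv2
def pts(c):
    K,R,t=c["K"],c["R"],c["t"]; z=c["range_z"]; v,u=np.mgrid[:480,:640]
    P=np.stack([(u-K[0,2])*z/K[0,0],(v-K[1,2])*z/K[1,1],z],-1)
    return (P-t)@R
def onplane(c,u,v,h):
    K,R,t=c["K"],c["R"],c["t"]; d=R.T@np.array([(u-K[0,2])/K[0,0],(v-K[1,2])/K[1,1],1]); o=-R.T@t
    return o+d*(h-o[2])/d[2]
def red(c,u0,u1,v0,v1):
    im=c["image"].astype(int); m=(im[...,0]>150)&(im[...,1]<90)&(im[...,2]<90)&(c["range_z"]>0)
    k=np.zeros_like(m);k[v0:v1,u0:u1]=1
    return m&k
E
python3 - <<'E'
from h import *
c=dict(np.load("top0.npz")); P=pts(c)
m=red(c,285,318,278,308); v,u=np.nonzero(m); print("button px",u.mean(),v.mean(),m.sum(),P[m].mean(0),np.median(P[m][:,2]), onplane(c,u.mean(),v.mean(),.076))
s=dict(np.load("scene0.npz")); Q=pts(s); m=red(s,290,315,268,288); v,u=np.nonzero(m); print("scene",u.mean(),v.mean(),m.sum(),np.median(Q[m],0))
im=c["image"].astype(int)
# blue caps
m=(im[...,2]>im[...,0]+30)&(P[...,2]>.105)&(P[...,2]<.12)
n,l,st,ce=cv2.connectedComponentsWithStats(m.astype(np.uint8))
for i in range(1,n):
    if st[i,4]>15: print("cap",ce[i],st[i,4],P[l==i].mean(0))
# end blocks at z~50mm and slide outline z 5..60
z=P[...,2]; box=np.zeros_like(m); box[250:325,250:425]=1
e=box&(abs(z-.05)<.006)
n,l,st,ce=cv2.connectedComponentsWithStats(e.astype(np.uint8))
for i in range(1,n):
    if st[i,4]>40:
        r=cv2.minAreaRect(P[l==i][:,:2].astype(np.float32)); print("blk",ce[i],st[i,4],P[l==i].mean(0),r)
e=box&(z>.012)&(z<.2); r=cv2.minAreaRect(P[e][:,:2].astype(np.float32)); print("all",r)
for (a,b) in [(.13,.2)]:
    e=box&(z>a)&(z<b); print("arm",e.sum(),P[e].min(0),P[e].max(0))
cv2.imwrite("pics/crop.png",cv2.resize(c["image"][240:330,250:425,::-1],None,fx=4.5,fy=4.5,interpolation=cv2.INTER_CUBIC))
E
```

```text
button px 299.8440366972477 292.39449541284404 109 [0.41916259 0.06702206 0.07555203] 0.0753329285260935 [0.41913176 0.06700304 0.076     ]
scene 302.6698113207547 276.5 106 [0.41157604 0.06807876 0.07279579]
cap [351.48192771 283.03614458] 83 [ 0.43728478 -0.03616506  0.11409494]
cap [336.59259259 285.7037037 ] 81 [ 0.43139899 -0.0067936   0.11463206]
cap [321.57142857 288.3452381 ] 84 [0.42564332 0.02276262 0.11417343]
blk [405.6587473  281.43196544] 463 [ 0.44792154 -0.15206313  0.0491112 ] ((0.4503477215766907, -0.11530381441116333), (0.07970217615365982, 0.11750329285860062), 9.020346641540527)
blk [266.5415677  300.66745843] 421 [0.40234189 0.13666037 0.04943679] ((0.41118043661117554, 0.11619819700717926), (0.08013547956943512, 0.07410570234060287), 10.702156066894531)
blk [350.36956522 303.60869565] 46 [ 0.39964957 -0.03734424  0.04693939] ((0.39980754256248474, -0.0374898836016655), (0.004696043208241463, 0.044513288885354996), 9.62943172454834)
blk [318.55294118 308.37647059] 85 [0.38853231 0.02853329 0.04712061] ((0.3885487914085388, 0.028590494766831398), (0.0048281424678862095, 0.08213700354099274), 9.436534881591797)
all ((0.43140000104904175, -0.018932119011878967), (0.35469603538513184, 0.13480746746063232), 89.630859375)
arm 242 [ 0.44512359 -0.13924882  0.14248541] [ 0.49443381 -0.11348142  0.17064382]
```

View pics/crop.png

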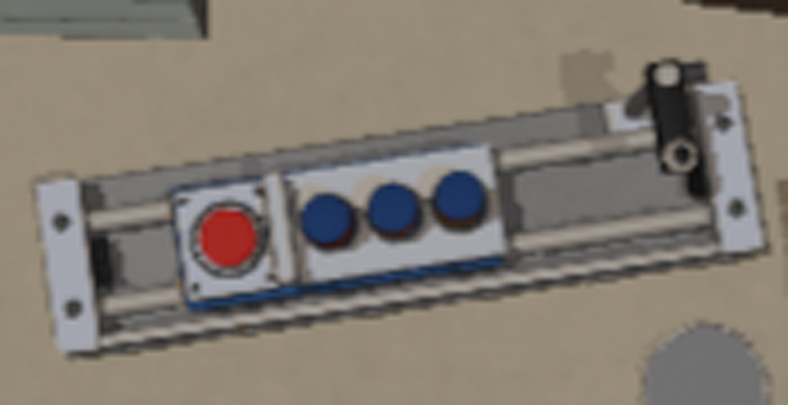

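The view shows the button up (z ≈ 75.5 mm), slide yaw ≈ 9.5°, and the carriage at y ≈ +25 mm. I'll swing round with the fingers shut.

Emit:
{"op": "send_rows", "data": {"motion": "-0.68 -0.24 0 0 0 0.5; -0.68 -0.24 0 0 0 0.5; -0.68 -0.24 0 0 0 0.5; -0.68 -0.24 0 0 0 0.5; -0.68 -0.24 0 0 0 0.5; -0.68 -0.24 0 0 0 0.5; -0.68 -0.24 0 0 0 0.5; -0.68 -0.24 0 0 0 0.5; -0.68 -0.24 0 0 0 0.5; -0.68 -0.24 0 0 0 0.5; -0.68 -0.24 0 0 0 0.5; -0.68 -0.24 0 0 0 0.5", "claw": 0, "grip_force": 20}}

```text
time_s: 1.1
eef_pos: [0.4348, 0.3607, 0.2052]
tool_rot: [-180.0, 0.0, 130.1]
ft_force: [1.3, 0.1, 0.1]
gripper_width: 0.017
grasp_force: 0.0
```

Emit:
{"op": "send_rows", "data": {"motion": "-0.6 -0.26 0 0 0 0.51; -0.6 -0.26 0 0 0 0.51; -0.6 -0.26 0 0 0 0.51; -0.58 -0.26 0 0 0 0.51; -0.56 -0.26 0 0 0 0.51; -0.56 -0.26 0 0 0 0.51; -0.55 -0.26 0 0 0 0.51; -0.54 -0.26 0 0 0 0.51; -0.53 -0.26 0 0 0 0.51; -0.52 -0.26 0 0 0 0.51; -0.5 -0.26 0 0 0 0.51; -0.4 -0.26 0 0 0 0.51"}}

```text
time_s: 2.1
eef_pos: [0.4405, 0.0747, 0.2055]
tool_rot: [-180.0, 0.0, 99.3]
ft_force: [0.0, -0.5, -0.2]
gripper_width: 0.0004
grasp_force: 0.0
```

Emit:
{"op": "send_rows", "data": {"motion": "0 0 0.5 0 0 0; 0 0 0.5 0 0 0; 0 0 0.5 0 0 0; 0 0 0 0 0 0; 0 0 0 0 0 0"}}

```text
time_s: 2.52
eef_pos: [0.4404, 0.0765, 0.1454]
tool_rot: [-179.9, 0.0, 99.6]
ft_force: [0.2, 0.2, 1.1]
gripper_width: 0.0008
grasp_force: 0.0
```

```bash
python3 - <<'E'
from rig import env, imaging
from h import *
for n in("scene","top"):
    c=imaging.read_camera(n); np.savez(f"{n}1.npz",**c); cv2.imwrite(f"pics/{n}1.png",c["image"][:,:,::-1])
s=env.read_state(); print(s["eef_pos"],s["tool_rot"],s["joint_pos"],s["ft_force"],s["gripper_width"])
p=s["eef_pos"][:2]-[.41916,.067]; a=np.radians(9.5)
print("TCP from button, slide x,y:",p@[np.cos(a),np.sin(a)],p@[-np.sin(a),np.cos(a)])
c=dict(np.load("scene1.npz"));cv2.imwrite("pics/s1c.png",cv2.resize(c["image"][180:340,230:400,::-1],None,fx=3.5,fy=3.5,interpolation=cv2.INTER_CUBIC))
E
```

```text
[0.44143229 0.0770798  0.14646229] [ 1.79958639e+02 -1.05327326e-02  9.95982700e+01] [-45.26341452   7.17836823  29.58668369 124.95479879  -4.70788715
  48.84848962  -3.1722748 ] [-1.04033905 -0.52657305 -0.60463954] 0.0005163028538645252
TCP from button, slide x,y: 0.023630483511944782 0.00626556893495798
```

View pics/s1c.png

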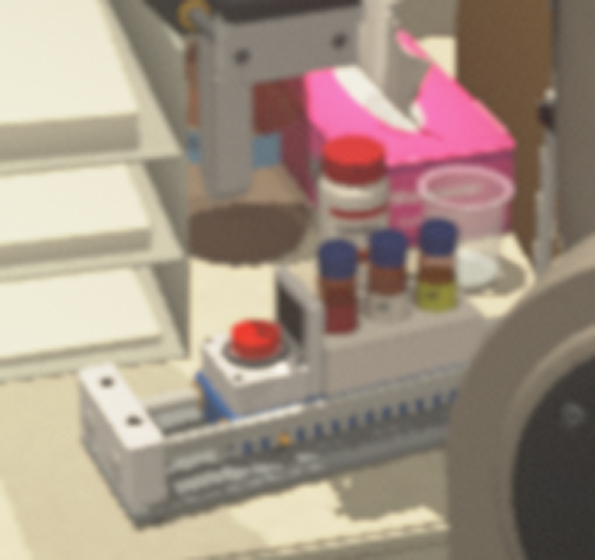

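Fingers are shut above and beyond the button (crop: fingertip at about (230,190), button at (256,340)), 24 mm too far out in x. I'll correct sideways, then descend to just above it.

Emit:
{"op": "send_rows", "data": {"motion": "-0.1 -0.25 0 0 0 0; -0.1 -0.25 0 0 0 0; 0 0 0.3 0 0 0; 0 0 0.3 0 0 0; 0 0 0.3 0 0 0; 0 0 0.3 0 0 0; 0 0 0.1 0 0 0; 0 0 0 0 0 0; 0 0 0 0 0 0"}}

```text
time_s: 3.37
eef_pos: [0.4225, 0.0657, 0.094]
tool_rot: [180.0, -0.0, 99.6]
ft_force: [0.7, -0.7, -0.1]
gripper_width: 0.0007
grasp_force: 0.0
```

```bash
python3 - <<'E'
from rig import env, imaging
from h import *
c=imaging.read_camera("scene")
s=env.read_state(); print(s["eef_pos"],s["tool_rot"],s["joint_pos"],s["ft_force"])
p=s["eef_pos"][:2]-[.41916,.067]; a=np.radians(9.5)
print("TCP from button, slide x,y:",p@[np.cos(a),np.sin(a)],p@[-np.sin(a),np.cos(a)])
cv2.imwrite("pics/s2c.png",cv2.resize(c["image"][200:330,240:380,::-1],None,fx=4.2,fy=4.2,interpolation=cv2.INTER_CUBIC))
E
```

```text
[0.42282252 0.06586458 0.09421264] [ 1.79959639e+02 -1.90789980e-02  9.96297920e+01] [-43.60227354  10.65489546  29.14004867 129.9521141   -7.91990567
  40.9456948    0.74042883] [ 0.50403661  0.39862529 -0.41332166]
TCP from button, slide x,y: 0.0034248919853124673 -0.001724333533904862
```

View pics/s2c.png

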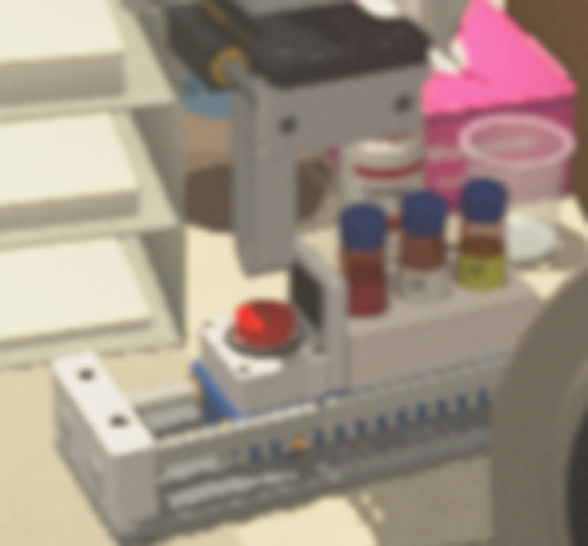

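The finger is right over the button, 18 mm above it and clear of the thumb plate. Now press.

Emit:
{"op": "send_rows", "data": {"motion": "0 0 0.2 0 0 0; 0 0 0.2 0 0 0; 0 0 0.05 0 0 0; 0 0 0.05 0 0 0; 0 0 0.05 0 0 0; 0 0 0.05 0 0 0; 0 0 0 0 0 0; 0 0 0 0 0 0"}}

```text
time_s: 4.08
eef_pos: [0.4227, 0.0659, 0.0695]
tool_rot: [-180.0, 0.0, 99.6]
ft_force: [-1.2, 0.2, 4.2]
gripper_width: -0.0
grasp_force: 2.5
```

Emit:
{"op": "send_rows", "data": {"motion": "0 0 0.05 0 0 0; 0 0 0.05 0 0 0; 0 0 0 0 0 0; 0 0 0 0 0 0"}}

```text
time_s: 4.42
eef_pos: [0.423, 0.0661, 0.0671]
tool_rot: [180.0, -0.1, 99.6]
ft_force: [-15.8, -2.7, 61.4]
gripper_width: 0.0008
grasp_force: 30.8
```

Emit:
{"op": "send_rows", "data": {"motion": "0 0 -0.02 0 0 0; 0 0 0 0 0 0; 0 0 0 0 0 0"}}

```text
time_s: 4.67
eef_pos: [0.423, 0.0661, 0.0675]
tool_rot: [180.0, -0.1, 99.6]
ft_force: [-11.2, -1.7, 43.3]
gripper_width: 0.0005
grasp_force: 21.7
```

Emit:
{"op": "send_rows", "data": {"motion": "0 0 -0.03 0 0 0; 0 0 0 0 0 0; 0 0 0 0 0 0"}}

```text
time_s: 4.92
eef_pos: [0.4227, 0.066, 0.068]
tool_rot: [180.0, -0.0, 99.6]
ft_force: [-3.9, -1.0, 18.1]
gripper_width: 0.0005
grasp_force: 8.9
```

Emit:
{"op": "send_rows", "data": {"motion": "-0.06 0 0 0 0 0; -0.06 0 0 0 0 0; -0.06 0 0 0 0 0; -0.06 0 0 0 0 0; -0.06 0 0 0 0 0; -0.06 0 0 0 0 0; -0.06 0 0 0 0 0; -0.06 0 0 0 0 0; -0.06 0 0 0 0 0; 0 0 0 0 0 0"}}

```text
time_s: 5.75
eef_pos: [0.4265, 0.0443, 0.068]
tool_rot: [180.0, -0.0, 99.6]
ft_force: [-4.5, -1.2, 19.0]
gripper_width: 0.0006
grasp_force: 8.9
```

Emit:
{"op": "send_rows", "data": {"motion": "-0.09 0 0 0 0 0; -0.09 0 0 0 0 0; -0.09 0 0 0 0 0; -0.09 0 0 0 0 0; -0.09 0 0 0 0 0; -0.09 0 0 0 0 0; -0.09 0 0 0 0 0; -0.09 0 0 0 0 0; -0.09 0 0 0 0 0; -0.09 0 0 0 0 0; 0 0 0 0 0 0"}}

```text
time_s: 6.67
eef_pos: [0.4325, 0.0085, 0.068]
tool_rot: [180.0, -0.0, 99.6]
ft_force: [-4.4, -2.3, 17.2]
gripper_width: 0.0004
grasp_force: 8.8
```

```bash
python3 - <<'E'
from rig import env, imaging
from h import *
c=imaging.read_camera("top"); s=env.read_state(); print(s["eef_pos"],s["ft_force"])
P=pts(c); im=c["image"].astype(int)
m=(im[...,2]>im[...,0]+30)&(P[...,2]>.105)&(P[...,2]<.12)
n,l,st,ce=cv2.connectedComponentsWithStats(m.astype(np.uint8))
for i in range(1,n):
    if st[i,4]>15: print("cap",ce[i],st[i,4],P[l==i].mean(0))
cv2.imwrite("pics/t3.png",cv2.resize(c["image"][200:340,240:430,::-1],None,fx=4,fy=4,interpolation=cv2.INTER_CUBIC))
E
```

```text
[0.43244278 0.00872402 0.06795704] [-5.07130944 -1.82809809 18.41367796]
cap [381.94366197 278.88732394] 71 [ 0.44668946 -0.09641097  0.11397013]
```

View pics/t3.png

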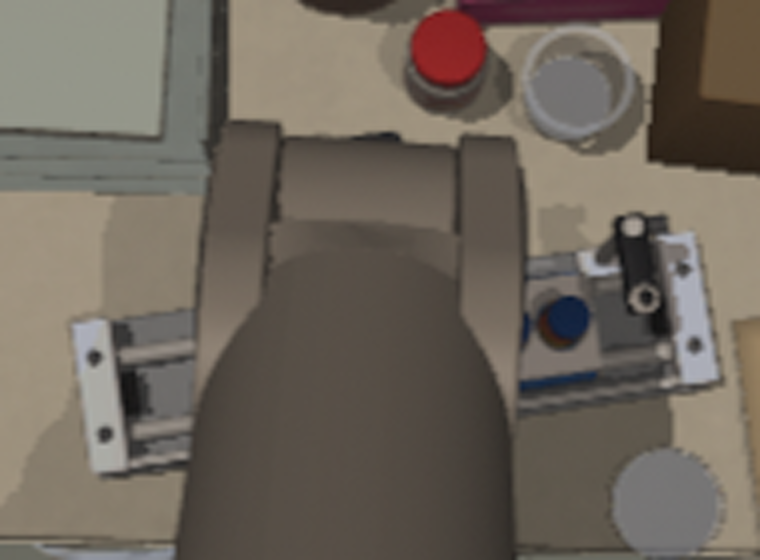

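The carriage has followed about 60 mm with no slip (vial C cap now at full-image (382,279)); the wrist is clear of the needle arm. Roughly 25 mm to go.

Emit:
{"op": "send_rows", "data": {"motion": "-0.06 0 0 0 0 0; -0.06 0 0 0 0 0; -0.06 0 0 0 0 0; -0.06 0 0 0 0 0; -0.06 0 0 0 0 0; -0.06 0 0 0 0 0; -0.06 0 0 0 0 0; -0.06 0 0 0 0 0; 0 0 0 0 0 0"}}

```text
time_s: 7.47
eef_pos: [0.4357, -0.0102, 0.068]
tool_rot: [180.0, -0.0, 99.6]
ft_force: [-4.5, -1.2, 18.6]
gripper_width: 0.0002
grasp_force: 8.9
```

Emit:
{"op": "send_rows", "data": {"motion": "-0.05 0 0 0 0 0; -0.05 0 0 0 0 0; 0 0 0 0 0 0"}}

```text
time_s: 7.72
eef_pos: [0.4364, -0.0141, 0.068]
tool_rot: [180.0, -0.0, 99.6]
ft_force: [-5.3, -1.5, 17.9]
gripper_width: 0.0004
grasp_force: 8.9
```

Emit:
{"op": "send_rows", "data": {"motion": "-0.05 0 0 0 0 0; -0.05 0 0 0 0 0; 0 0 0 0 0 0"}}

```text
time_s: 7.97
eef_pos: [0.437, -0.018, 0.068]
tool_rot: [180.0, -0.0, 99.6]
ft_force: [-4.0, -1.2, 17.7]
gripper_width: 0.0007
grasp_force: 8.9
```

Emit:
{"op": "send_rows", "data": {"motion": "-0.05 0 0 0 0 0; -0.05 0 0 0 0 0; 0 0 0 0 0 0"}}

```text
time_s: 8.22
eef_pos: [0.4377, -0.022, 0.068]
tool_rot: [180.0, -0.0, 99.6]
ft_force: [-5.3, -1.0, 17.7]
gripper_width: 0.0002
grasp_force: 8.9
```

Emit:
{"op": "send_rows", "data": {"motion": "-0.05 0 0 0 0 0; -0.05 0 0 0 0 0; 0 0 0 0 0 0"}}

```text
time_s: 8.47
eef_pos: [0.4383, -0.0243, 0.068]
tool_rot: [180.0, -0.1, 99.7]
ft_force: [-4.6, 9.6, 17.8]
gripper_width: 0.0004
grasp_force: 9.0
```

Emit:
{"op": "send_rows", "data": {"motion": "-0.05 0 0 0 0 0; -0.05 0 0 0 0 0; 0 0 0 0 0 0"}}

```text
time_s: 8.72
eef_pos: [0.4393, -0.0283, 0.068]
tool_rot: [180.0, -0.1, 99.7]
ft_force: [-3.4, 9.6, 15.1]
gripper_width: 0.0005
grasp_force: 7.3
```

```bash
python3 - <<'E'
from rig import env, imaging
from h import *
c=imaging.read_camera("top"); s=env.read_state(); print(s["eef_pos"],s["ft_force"])
P=pts(c); im=c["image"].astype(int)
m=(im[...,2]>im[...,0]+30)&(P[...,2]>.105)&(P[...,2]<.12)
n,l,st,ce=cv2.connectedComponentsWithStats(m.astype(np.uint8))
for i in range(1,n):
    if st[i,4]>15: print("cap",ce[i],st[i,4],P[l==i].mean(0))
E
```

```text
[ 0.43928468 -0.0282116   0.06800489] [-3.02008518  9.16089766 14.690656  ]
```

A jump to about 10 N sideways at 91 mm of travel (30 → -60 mm fits the 10 mm notches), with the finger then slipping on the cap: the carriage is at the end stop. Vial C is under the needle, as expected. Now I'll lift straight up.

Emit:
{"op": "send_rows", "data": {"motion": "0 0 0 0 0 0; 0 0 -0.05 0 0 0; 0 0 -0.05 0 0 0; 0 0 -0.05 0 0 0; 0 0 -0.1 0 0 0; 0 0 -0.2 0 0 0; 0 0 -0.4 0 0 0; 0 0 -0.4 0 0 0; 0 0 -0.4 0 0 0; 0 0 -0.4 0 0 0; 0 0 0 0 0 0"}}

```text
time_s: 9.68
eef_pos: [0.4401, -0.0298, 0.1522]
tool_rot: [179.8, -0.0, 99.6]
ft_force: [0.9, 0.2, -0.3]
gripper_width: 0.0002
grasp_force: 0.0
```

Emit:
{"op": "send_rows", "data": {"motion": "0.5 0 -0.4 0 0 -0.3; 0.5 0 -0.4 0 0 -0.3; 0.6 0.1 0 0 0 -0.4; 0.6 0.1 0 0 0 -0.4; 0.6 0.1 0 0 0 -0.4; 0.6 0.1 0 0 0 -0.4; 0.6 0.1 0 0 0 -0.4; 0.6 0.1 0 0 0 -0.4; 0.6 0.1 0 0 0 -0.4; 0.6 0.1 0 0 0 -0.4; 0.6 0.1 0 0 0 -0.4; 0 0 0 0 0 0"}}

```text
time_s: 10.68
eef_pos: [0.3879, 0.2273, 0.1811]
tool_rot: [-180.0, -0.0, 121.0]
ft_force: [0.1, -0.3, 0.4]
gripper_width: 0.0005
grasp_force: 0.0
```

```bash
python3 - <<'E'
from rig import env, imaging
from h import *
c=imaging.read_camera("top"); s=env.read_state(); print(s["eef_pos"],s["ft_force"],s["time_s"])
P=pts(c); im=c["image"].astype(int)
m=red(c,325,370,270,310); v,u=np.nonzero(m); print("button",u.mean(),v.mean(),np.median(P[m],0)) if m.any() else 0
m=(im[...,2]>im[...,0]+30)&(P[...,2]>.105)&(P[...,2]<.12)
n,l,st,ce=cv2.connectedComponentsWithStats(m.astype(np.uint8))
for i in range(1,n):
    if st[i,4]>15: print("cap",ce[i],st[i,4],P[l==i].mean(0))
cv2.imwrite("pics/t4.png",cv2.resize(c["image"][200:340,240:430,::-1],None,fx=4,fy=4,interpolation=cv2.INTER_CUBIC))
E
```

```text
[0.38858874 0.22519859 0.18109376] [ 0.0687042  -0.57652209 -0.26257705] 10.7333
button 343.4655172413793 285.69827586206895 [ 0.4339919  -0.02163392  0.07600441]
cap [395.71794872 278.02564103] 39 [ 0.44891187 -0.12368788  0.11421816]
cap [382.38554217 278.65060241] 83 [ 0.44718158 -0.09728728  0.11394523]
cap [367.40697674 281.01162791] 86 [ 0.4419374  -0.06766315  0.11372762]
```

View pics/t4.png

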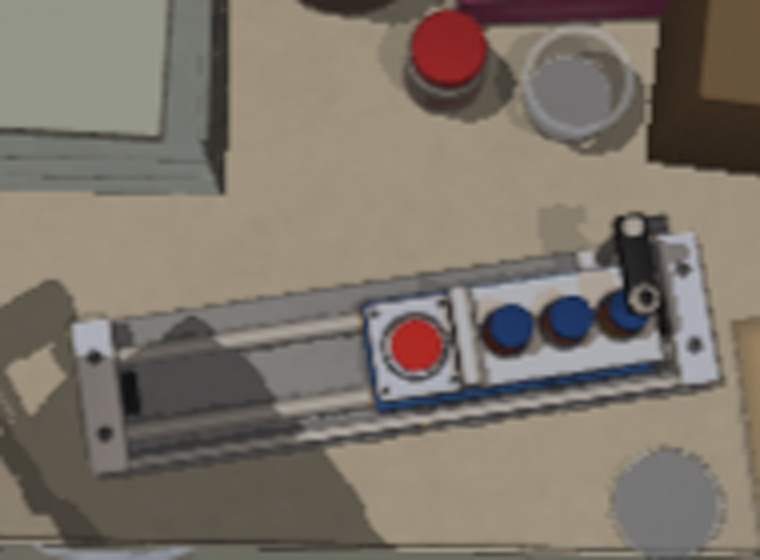

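The carriage moved 90 mm to the end stop (button at full-image (343,286), top back at 76 mm), with vials upright and the arm clear. Handing in.

```bash
python3 -c "
from rig import env
print(env.job_done())"
```

```text
the job is handed in; nothing more can be done
None
```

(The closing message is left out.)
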